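# Hang the tool bin on the bench rack and park the screwdriver in it

## Robot

A 7-joint arm with a two-finger parallel gripper is mounted at the origin on the work surface. World frame = base frame: x ahead of the robot, y to its left, z up, the work surface at z = 0. Lengths are in m, angles in rad, forces in N, time in s.
With the tool pointing down it reaches from about 0.425 to 0.925 m from the base axis. Payload 6.8 kg.
Tool frame: the origin (TCP) lies on the front face of the gripper's body, between the roots of the fingers; the fingertips stand 73 mm ahead of it and the grasp point (between the pads) lies 54 mm ahead of it (env.nose_length is the distance from the TCP to the fingertips, in m); z points along the fingers, y is the direction in which the jaws open and shut (so a half turn about z gives the same grasp; the last joint's range is limited). The gripper opens to 85 mm and grips with 20 to 120 N. Pads are 22 mm wide; open, the fingers measure 114 mm over their backs; the gripper's body (76 mm by 85 mm) begins 54 mm behind the grasp point. The pads swing forward as they close: fully open they stand 13 mm farther back than shut.
Start: joints at [-1.28, 0.477, 0.022, 1.555, -0.011, 1.109, -0.083], TCP at [0.262, 0.622, 0.304] pointing down, gripper open.
Joint ranges: [-2.96, 2.96], [-0.34, 2.1], [-1.41, 1.46], [0.24, 2.44], [-1.37, 4.51], [0.17, 1.92], [-2.96, 2.96]. Speed limits (rad/s): [2.39, 2.39, 3.14, 3.14, 3.14, 3.14, 3.14].

## Interface

Orientations are given as a unit quaternion [w, x, y, z].
In Python, from cell import env, kin, camera, calibration, job gives the robot as it stands. The module is installed in compiled form; this text tells all that it offers. Calls block until the motion is done:
- env.reach(position, orientation): joint-space move of the TCP to a pose.
- env.movel(position, velocity=0.15, rot=None, stop_force=None): straight line of the TCP; rot=None keeps the orientation; velocity is the mean speed in m/s. With stop_force (N) it stops when the force on the tool has changed by that much, and returns True; else False.
- env.goto_joints(angles): joint-space move.
- env.grip(opening, f_grip=None): finger opening in m; f_grip is the grip in N (None keeps the last); returns when the fingers have stopped.
- env.dwell(seconds).
- kin.inverse_kinematics(position, orientation): joint angles nearest the present ones, or None.
- env.get_state(): the state.
- camera(name): name is "side" or "top"; returns (picture, depth): 420x560x3 uint8, blue, green, red; 420x560 float32, m along the optical axis (not along the pixel's ray), 0 where there is no reading.
- calibration(name): a dict with "fx", "fy", "cx", "cy" (pixels), "rvec" (rotation vector, rad) and "tvec" (3), from world to camera coordinates, as OpenCV has them. Camera axes: x right, y down, z forward; pixel columns grow to the right and rows downward; lengths in m; the calibration is good to about 2 mm. A picture is of the moment at which its call begins. calibration takes no time and is no camera call.
A pose or a line that the arm cannot do raises env.PlanningError and nothing moves.
- job.job_done(): hands the job in, once; it reports no verdict.
The state is a dict: "time": time; "qpos": joint angles; "joint_velocities": joint speeds; "joint_torque": joint torques, N m; "tcp_pos": TCP position; "orientation": TCP orientation; "force": force on the tool from outside, world axes, zero at the start; "torque": the same for the moment, N m; "opening": finger opening in m.
Only numpy, scipy, OpenCV 4.12 (cv2) and the standard library are available. Lean on these libraries where they do the work, as an engineer would, in place of code of your own. Each camera call takes 0.05 s, during which the arm holds its last target. There are 200 camera calls.

## Task

Hang the empty tool bin in the free bay of the bench rack, on the side facing away from the robot: with the bin's bottom tilted well out from the rack, hook its back lip over the round upper rail, then swing it down until it hangs flat against the lower rail, and let go of it. Then move the screwdriver from the wooden block into the hanging bin, blade down to the bottom. Leave the carton, the multimeter and the mouse where they are, and leave the bin hanging flat.

Things in the scene. Friction and masses are not known exactly. Their poses are not given: they have to be found in the camera images.
- rack: Fixed aluminium bench rack, 360 wide (y), 180 high. Origin on the table midway between the posts; z up, y along the rails, x away from the robot. 20 mm square posts at y = -170, +170, feet 130 long (x). Lower rail: flat bar z = 50 to 80, outer (+x) face at x = 15. A white panel fixed to it (y = -155 to -20, out to x = 21, up to z = 185); the rest is the free bay. The bin hangs on the +x side.
- rack_bay (a point): Middle of the free bay on the centre line of the upper rail, a round steel bar 10 in diameter (rack x = 0, y = 75, z = 160 mm); axes as the rack's. The bin may hang within 55 mm of it along the rail.
- bin: Loose grey plastic bin, open on top, 0.22 kg, standing empty on the table, lip side roughly towards the robot. Origin under the pocket's centre, z up, +x its front. Pocket outside 46 (x) x 56 (y) x 120 high, walls and floor 4 thick; can be gripped across the 56. Hung flat, its x axis is along the rack's x, its underside is 31 and its mouth 151 above the table, its back rests on the lower rail.
- bin_lip (a point): Middle of the back lip's throat, under its shelf (bin x = -33, y = 0, z = 134 mm). Throat 20 wide in x (back wall's face at x = -23, lip's inner face at -43), 22 deep: the lip reaches down to z = 112. Shelf and lip are 4 thick and 56 wide; the top is at z = 138. Hung flat this point is 5 above and 5 outward (+x) of the upper rail's centre.
- bin_foot (a point): Middle of the back wall's lower edge (bin x = -23, y = 0, z = 0 mm). Hung flat it lies at rack x = 15 mm; tilting the bin by 0.15 rad about the upper rail brings it out to about 35 mm.
- block: Fixed wooden block 60 x 60 x 70 high with an upright 12 mm through hole in its middle; origin at the centre of its underside. It stands left of the rack, either nearer the robot or farther out: it and the carton exchange places.
- driver: Loose black-handled screwdriver, 155 long, 90 g, standing blade down in the block, its handle resting on the block's top. Origin at the blade tip (5 above the table at the start), z up along the tool. Steel blade 8 in diameter, z = 0 to 65; handle 22 in diameter, z = 65 to 155.
- carton: Loose cardboard carton 70 x 50 x 45 high, bystander; origin at the centre of its underside.
- meter: Loose black handheld multimeter lying flat, 150 x 80 x 35 high, bystander; origin at the centre of its underside.
- mouse: Loose round black computer mouse, 62 across, 34 high, bystander; origin at the centre of its underside.
There are look-alikes about, which are no part of the job. What is shaped like the bin but yellow is not meant. Several things have the shape of the driver; the one meant has the colours described above.

How it is judged:
By the outcome, as a careful person would: the job done as asked, in the order asked, and still so for the second after the job is handed in, with the robot touching nothing.
It also fails if it takes over 58 s, if anything falls off the work surface, if the arm or the gripper's body presses on something with over 40 N, if the wrist force passes 120 N, or if a joint passes its speed limit or range.

## Working session

There is one attempt and no reset: what is moved stays moved. The work goes in short steps, each a Python script; the robot and the scene stay as the last script left them, time stands still between calls to the robot, and variables do not carry over. Pictures are saved under pics/ and viewed, about 8 in all and at most 12, crops included, and the job is handed in when it is done.

```bash
mkdir -p pics
cat > h.py <<'E'
import numpy as np, cv2
from cell import env, kin, camera, calibration, job
def cal(n):
    c=calibration(n); R=cv2.Rodrigues(np.array(c["rvec"],float))[0]; return c,R,np.array(c["tvec"],float).ravel()
def cloud(n):
    im,d=camera(n); c,R,t=cal(n); v,u=np.mgrid[:420,:560]
    P=np.stack([(u-c["cx"])/c["fx"]*d,(v-c["cy"])/c["fy"]*d,d],-1)
    W=(P-t)@R; W[d==0]=np.nan
    return im,d,W
E
python3 - <<'E'
from h import *
ims=[]
for n in("side","top"):
    im,d,W=cloud(n); cv2.imwrite(f"pics/{n}0.png",im); np.savez(f"{n}0.npz",im=im,d=d,W=W)
    c,R,t=cal(n); print(n,c["fx"],-R.T@t,(R[2]).round(3),np.mean(d==0))
s=env.get_state(); print(s["time"],s["orientation"],s["force"],env.nose_length)
E
```

```text
side 451.193058122983 [ 0.24501315 -0.55427187  0.73351539] [ 0.299  0.714 -0.633] 0.003949829931972789
top 384.77697589266245 [0.3903532  0.12739405 1.01863247] [ 0.148 -0.012 -0.989] 0.003907312925170068
0.1 [-1.28590259e-04  1.98072775e-01  9.80186983e-01 -7.97896560e-04] [ 0.6817779   0.78585937 -0.27498723] 0.0726
```

View pics/side0.png

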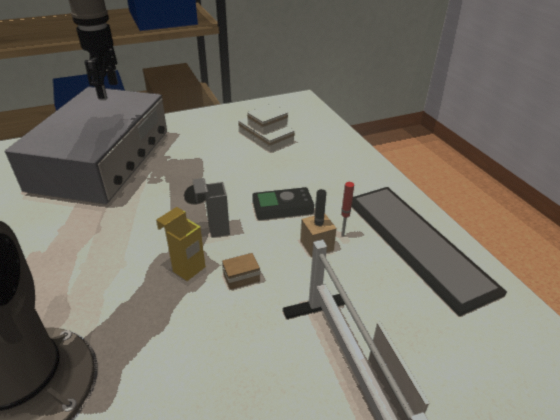

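View pics/top0.png

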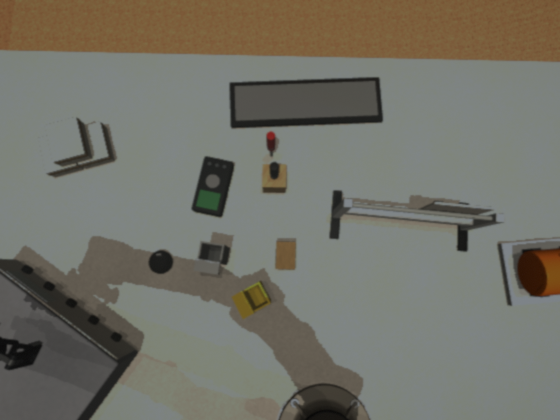

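The side view shows the grey bin at (215,208) with the mouse behind it at (193,193), the yellow decoy at (185,245), the block and black driver at (318,220), and the rack at (330..410,250..400). In the top view they are: bin (212,255), block (275,178), rack (335..500,205), panel right half.

Run:
```python
from h import *
np.set_printoptions(precision=4,suppress=True,linewidth=150)
T=np.load("top0.npz");S=np.load("side0.npz")
def sel(D,box,z0,z1):
    u0,u1,v0,v1=box; W=D["W"][v0:v1,u0:u1].reshape(-1,3); im=D["im"][v0:v1,u0:u1].reshape(-1,3)
    m=(W[:,2]>z0)&(W[:,2]<z1); return W[m],im[m]
def rect(P): 
    (c,s,a)=cv2.minAreaRect(P[:,:2].astype(np.float32)*1000); return np.round(c,1),np.round(s,1),round(a,1),len(P),np.round(P[:,2].mean(),4)
print("table",np.nanmedian(T["W"][150:170,300:330,2]),np.nanmedian(S["W"][230:240,270:290,2]))
for nm,D,b in(("topbin",T,(185,245,230,285)),("sidebin",S,(185,240,165,250))):
    for z in((.128,.146),(.11,.128),(.05,.11),(.02,.05),(-.01,.02)):
        P,_=sel(D,b,*z); 
        if len(P)>5: print(nm,z,rect(P),P[:,:2].mean(0),P.min(0),P.max(0))
for nm,D,b in(("topblock",T,(250,300,150,200)),("sideblock",S,(295,335,180,260))):
    for z in((.06,.078),(.08,.14),(.14,.17)):
        P,_=sel(D,b,*z)
        if len(P)>3: print(nm,z,rect(P),np.median(P,0))
for nm,D,b in(("toprack",T,(320,510,180,260)),("siderack",S,(280,440,230,420))):
    for z in((.003,.03),(.05,.085),(.145,.173),(.173,.2)):
        P,_=sel(D,b,*z)
        if len(P)>3: print(nm,z,rect(P),P.min(0),P.max(0))
big=np.hstack([cv2.resize(T["im"][225:290,180:250],None,fx=5,fy=5,interpolation=2),cv2.resize(S["im"][165:230+10,180:250],(325,325),interpolation=2)]) if 0 else None
a=cv2.resize(T["im"][225:290,180:250],(400,371),interpolation=2); b=cv2.resize(S["im"][165:245,170:250],(371,371),interpolation=2)
cv2.imwrite("pics/crop1.png",np.hstack([a,b]))
```

```text
table -0.00024701819987447624 -0.0013357089633737205
topbin (0.128, 0.146) (array([402., 282.]), array([56.1, 27.9]), 82.2, 311, np.float64(0.1375)) [0.4019 0.2817] [0.3844 0.2527 0.1324] [0.4195 0.311  0.1422]
topbin (0.11, 0.128) (array([422.8, 279. ]), array([56.2, 69.9]), 81.9, 128, np.float64(0.1191)) [0.4408 0.2763] [0.3844 0.2472 0.111 ] [0.46   0.3071 0.125 ]
topbin (0.05, 0.11) (array([434.5, 275.5]), array([53.1, 45.4]), 81.9, 162, np.float64(0.081)) [0.4373 0.2769] [0.4083 0.2462 0.0504] [0.4569 0.3038 0.1094]
topbin (0.02, 0.05) (array([434.3, 275.4]), array([52.9, 43.7]), 82.1, 68, np.float64(0.0347)) [0.4366 0.2769] [0.4091 0.2465 0.02  ] [0.4568 0.3039 0.0497]
topbin (-0.01, 0.02) (array([428.3, 285.8]), array([142. , 158.5]), 1.1, 2613, np.float64(0.0001)) [0.4285 0.2815] [ 0.3565  0.2055 -0.0061] [0.5002 0.3663 0.0194]
sidebin (0.128, 0.146) (array([389.8, 252.8]), array([126.7,  39.4]), 68.6, 211, np.float64(0.1364)) [0.4005 0.2793] [0.3484 0.201  0.1282] [0.4191 0.3156 0.1407]
sidebin (0.11, 0.128) (array([398.9, 222.7]), array([196. ,  79.1]), 67.0, 337, np.float6
[... 1814 characters left out ...]
1.8]), 85.4, 411, np.float64(0.1814)) [ 0.5083 -0.3826  0.173 ] [ 0.5573 -0.0225  0.1894]
siderack (0.003, 0.03) (array([667.2, -33.4]), array([445.2, 327.8]), 56.2, 2879, np.float64(0.0152)) [ 0.4797 -0.1862  0.003 ] [0.9233 0.168  0.0299]
siderack (0.05, 0.085) (array([561.9, -88.8]), array([465.6,  85.2]), 73.9, 2901, np.float64(0.073)) [ 0.5179 -0.3243  0.05  ] [0.6623 0.1413 0.0849]
siderack (0.145, 0.173) (array([ 537.8, -190.9]), array([339.9,  28.8]), 85.8, 2133, np.float64(0.161)) [ 0.5108 -0.3593  0.145 ] [ 0.5553 -0.0205  0.1729]
siderack (0.173, 0.2) (array([ 538.1, -196.2]), array([351.3,  31.8]), 85.5, 871, np.float64(0.1802)) [ 0.5092 -0.3714  0.173 ] [ 0.5561 -0.021   0.1865]
```

View pics/crop1.png

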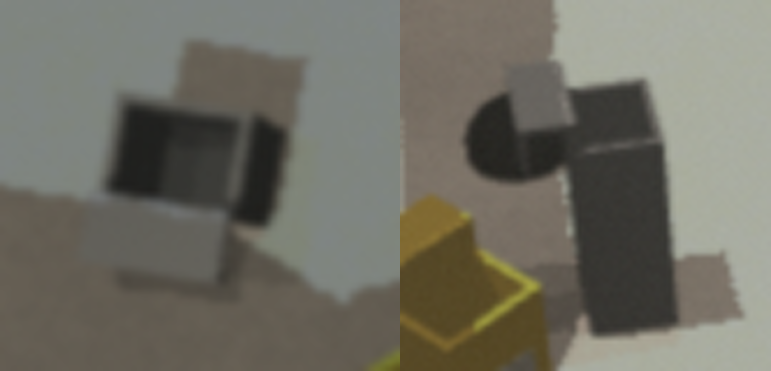

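```bash
cat >> h.py <<'E'
from scipy.spatial.transform import Rotation as Ro
F=np.diag([-1.,1,-1])
def q_of(R): 
    x=Ro.from_matrix(R).as_quat(); return [x[3],x[0],x[1],x[2]]
def binR(yaw,th=0): return Ro.from_euler("z",yaw).as_matrix()@Ro.from_euler("y",-th).as_matrix()
RY=-0.080; ORG=np.array([.5326,-.2029,0])
Rr=binR(RY)
def rack(p): return (p-ORG)@Rr        # world->rack
def st(): 
    s=env.get_state(); print("t%.1f"%s["time"],np.round(s["tcp_pos"],4),"F",np.round(s["force"],1),"open %.4f"%s["opening"]); return s
E
python3 - <<'E'
from h import *
np.set_printoptions(precision=4,suppress=True)
for n in("top","side"):
    W=np.load(n+"0.npz")["W"].reshape(-1,3); L=rack(W)
    for a,b in((15,45),(45,75),(75,105),(105,140)):
        m=(L[:,1]>a/1e3)&(L[:,1]<b/1e3)&(abs(L[:,0])<.03)&(L[:,2]>.14)&(L[:,2]<.175); P=L[m]
        print(n,a,len(P),"rail x",P[:,0].min(),P[:,0].max(),np.median(P[:,0]),"ztop",np.percentile(P[:,2],95))
    for a,b in((-.03,.2),):
        m=(L[:,1]>.15)&(L[:,1]<.2)&(abs(L[:,0])<.03)&(L[:,2]>.17)&(L[:,2]<.19);P=L[m];print("post",P.min(0),P.max(0))
B=[.4347,.2773]; R=binR(-.141)@F
env.reach([*B,.28],q_of(R)); st()
env.movel([*B,.154],velocity=.12); st()
env.grip(.03,60); st()
env.movel([*B,.30],velocity=.15); st()
E
```

```text
top 15 59 rail x -0.005527609984494839 0.0043543169218840565 -0.0007384127532411356 ztop 0.16666727027571754
top 45 61 rail x -0.005158930110245571 0.004650894296797228 -0.0006484474059559378 ztop 0.1662229903911363
top 75 59 rail x -0.0050247641593075786 0.004519647496592511 -0.0008261392034962192 ztop 0.16642510968214383
top 105 67 rail x -0.005259886034005422 0.004854965397643612 -0.0006340249500346549 ztop 0.16636097445730186
post [-0.0103  0.1613  0.1726] [0.0112 0.1808 0.1831]
side 15 101 rail x -0.005775818189617047 0.004668243436191989 -0.0023250169889178626 ztop 0.1648708372023599
side 45 92 rail x -0.005609769510210285 0.004145341633698851 -0.002196424272138078 ztop 0.16425605434262006
side 75 84 rail x -0.005813353248808426 0.004396309462019037 -0.002308429433917752 ztop 0.16440117643254493
side 105 90 rail x -0.005758129631293155 0.004056410155056173 -0.002413928726290705 ztop 0.16471386820754344
post [-0.0113  0.1608  0.1702] [0.0099 0.1828 0.1802]
t1.5 [0.4345 0.2786 0.2802] F [0.7 1.  0.3] open 0.0856
t2.7 [0.4351 0.2776 0.1546] F [0.4 0.6 0.1] open 0.0854
t3.1 [0.4351 0.2778 0.1548] F [-1.1  0.3  6.4] open 0.0555
t4.2 [0.4342 0.2769 0.2989] F [-0.2  0.6 -2.9] open 0.0558
```

```bash
cat >> h.py <<'E'
G=np.array([0,0,.154]) # TCP in bin frame
def tcp_for(th,rx,rz,y=.075,g=G,yaw=RY):
    rail=ORG+Rr@np.array([0,y,.160]); Rb=binR(yaw,th)
    return rail+Rb@(g-np.array([rx,0,rz])), q_of(Rb@F)
E
python3 - <<'E'
from h import *
p,q=tcp_for(.35,-.033,-.045); print(p)
p2,q2=tcp_for(.35,-.033,.085); print(p2,kin.inverse_kinematics(p2,q2) is not None)
env.movel([.4342,.2769,.35],velocity=.2)
env.reach(p,q); st()
env.movel(p2,velocity=.12); s=st(); print(p2,np.round(s["orientation"],4),np.round(q2,4))
for n in("top","side"):
    im,d,W=cloud(n); np.savez(n+"1.npz",im=im,d=d,W=W)
    if n=="side": b=cv2.resize(im[200:380,260:460],(600,540),interpolation=2)
cv2.imwrite("pics/side1.png",b)
E
```

```text
[ 0.50147533 -0.12516406  0.3582508 ]
[ 0.54590948 -0.12872639  0.23613234] True
t6.2 [ 0.5018 -0.1239  0.358 ] F [ 1.4  1.3 -2.4] open 0.0552
t7.4 [ 0.5461 -0.1288  0.2367] F [ 0.1 -0.1 -2.1] open 0.0555
[ 0.54590948 -0.12872639  0.23613234] [ 0.1745  0.0394  0.9839 -0.007 ] [ 0.174   0.0394  0.9839 -0.007 ]
```

View pics/side1.png

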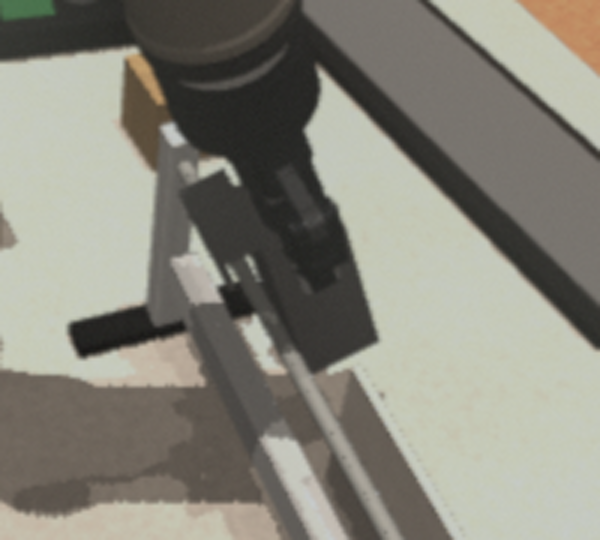

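The crop shows the tilted bin at about (320,290) on the far side of the rail, with its lip at (225,215) above and over the rail. I'll check the lip position numerically.

Run:
```python
from h import *
np.set_printoptions(precision=4,suppress=True)
s=env.get_state(); q=s["orientation"]; Rb=Ro.from_quat([q[1],q[2],q[3],q[0]]).as_matrix()@F; o=s["tcp_pos"]-Rb@G
rail=(ORG+Rr@[0,.075,.16]-o)@Rb; print("rail in bin",rail)
for n in("top","side"):
    W=np.load(n+"1.npz")["W"].reshape(-1,3); L=(W-o)@Rb
    m=(L[:,0]>-.055)&(L[:,0]<-.018)&(abs(L[:,1])<.024)&(L[:,2]>.105)&(L[:,2]<.15);P=L[m]
    print(n,len(P))
    if len(P)<5: continue
    lip=P[(P[:,0]<-.043)&(P[:,2]<.133)]; top=P[(P[:,0]>-.042)&(P[:,2]>.125)]
    print("lip outer x",np.median(lip[:,0]) if len(lip) else 0,len(lip),"lip zmin",lip[:,2].min() if len(lip) else 0,"top z",np.median(top[:,2]) if len(top) else 0,len(top))
    m=(abs(L[:,1])>.02)&(abs(L[:,1])<.036)&(L[:,2]>.02)&(L[:,2]<.07)&(abs(L[:,0])<.04);P=L[m]; print("side wall",len(P),P.min(0) if len(P) else 0,P.max(0) if len(P) else 0)
```

```text
rail in bin [-0.0335  0.      0.0844]
top 95
lip outer x 0 0 lip zmin 0 top z 0.13731895688828322 67
side wall 58 [ 0.0014 -0.0281  0.0223] [0.023  0.0284 0.0689]
side 450
lip outer x -0.0477294303414035 19 lip zmin 0.10940636430964043 top z 0.1360085008995497 341
side wall 489 [-0.0241 -0.0282  0.02  ] [0.0223 0.0307 0.0699]
```

Run:
```python
from h import *
p,q=tcp_for(.35,-.0335,.120); print(env.movel(p,velocity=.08,rot=q,stop_force=8)); st()
p,q=tcp_for(.35,-.0335,.131); h=env.movel(p,velocity=.03,rot=q,stop_force=4); s=st()
o=ORG+Rr@[0,.075,.16]; Rb=binR(RY,.35); r=(o-s["tcp_pos"])@Rb+G; print("stop",h,"rail in bin",r.round(4))
rz=min(r[2],.129)-.001
for th,rx in((.28,-.0345),(.21,-.0355),(.14,-.0365),(.08,-.0375)):
    p,q=tcp_for(th,rx,rz); h=env.movel(p,velocity=.05,rot=q,stop_force=12); st()
    if h: print("hit",th); break
im,d,W=cloud("side"); cv2.imwrite("pics/side2.png",cv2.resize(im[200:380,260:460],(600,540),interpolation=2)); np.savez("side2.npz",W=W)
```

```text
False
t8.1 [ 0.5583 -0.13    0.2034] F [-0.2 -0.2 -1.5] open 0.0555
t8.4 [ 0.5615 -0.13    0.195 ] F [ 1.1 -0.   1.6] open 0.0552
stop True rail in bin [-3.36e-02  1.00e-04  1.29e-01]
t8.7 [ 0.5654 -0.13    0.1945] F [-0.2 -0.4 -3.5] open 0.0551
t8.9 [ 0.5682 -0.1303  0.1926] F [ 0.  -0.1 -1.4] open 0.0550
t9.2 [ 0.5713 -0.1307  0.1906] F [ 0.8  0.1 -2. ] open 0.0553
t9.4 [ 0.5737 -0.131   0.1887] F [ 0.2 -0.1 -1.8] open 0.0554
```

View pics/side2.png

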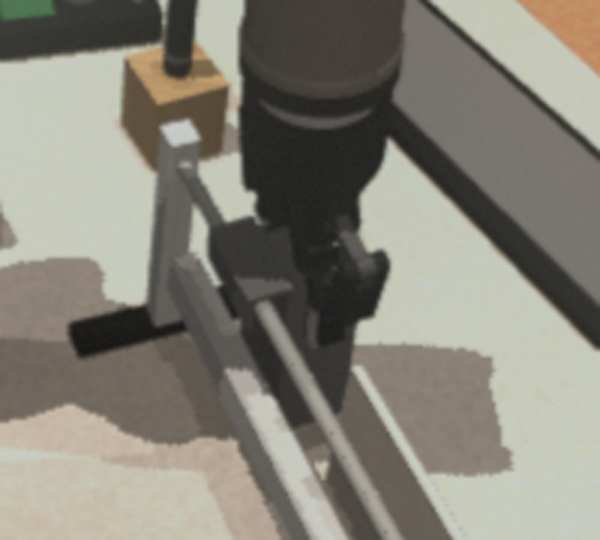

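The rail runs into the throat under the lip at (260,285), and the bin is nearly upright. I'll finish the swing, seat the lip and release.

Run:
```python
from h import *
for th,rx,rz,f in((.03,-.038,.128,10),(.0,-.0382,.1285,8)):
    p,q=tcp_for(th,rx,rz); print(env.movel(p,velocity=.04,rot=q,stop_force=f)); s=st()
p=np.array(s["tcp_pos"]); print(env.movel(p-[0,0,.004],velocity=.02,stop_force=3)); s=st()
env.grip(.085); s=st(); env.dwell(.3)
p=np.array(s["tcp_pos"]); env.movel(p+[0,0,.16],velocity=.15); st()
ims=[]
for n in("side","top"):
    im,d,W=cloud(n); np.savez(n+"3.npz",W=W,im=im)
    L=rack(W.reshape(-1,3)); 
    m=(L[:,0]>.045)&(L[:,0]<.09)&(abs(L[:,1]-.075)<.05)&(L[:,2]>.02)&(L[:,2]<.156);P=L[m]
    if len(P)>5: print(n,"front: max x by z",[(z,round(float(np.percentile(P[abs(P[:,2]-z)<.01][:,0],95)),4)) for z in(.05,.08,.11,.145) if (abs(P[:,2]-z)<.01).sum()>3])
    m=(L[:,0]>-.015)&(L[:,0]<.02)&(abs(L[:,1]-.075)<.04)&(L[:,2]>.166)&(L[:,2]<.185);P=L[m]; print("shelf",len(P),P.min(0).round(4),P.max(0).round(4),np.median(P,0).round(4))
    m=(L[:,0]>.01)&(L[:,0]<.07)&(abs(L[:,1]-.075)<.04)&(L[:,2]>.145)&(L[:,2]<.157);P=L[m]; print("mouth",len(P),P.min(0).round(4),P.max(0).round(4))
a=np.load("side3.npz")["im"]; b=np.load("top3.npz")["im"]
cv2.imwrite("pics/hang.png",np.hstack([cv2.resize(a[200:360,270:430],(400,400),interpolation=2),cv2.resize(b[120:260,240:400],(400,400),interpolation=2)]))
```

```text
False
t9.8 [ 0.5754 -0.1312  0.1869] F [-0.3 -0.4 -2.1] open 0.0554
False
t10.0 [ 0.5766 -0.1316  0.186 ] F [-4.3 -0.5  3.4] open 0.0552
True
t10.2 [ 0.5766 -0.1317  0.1854] F [-2.5  0.9  6.3] open 0.0552
t10.6 [ 0.5759 -0.1317  0.1843] F [ 0.  -0.2  0.4] open 0.0849
t12.1 [ 0.5754 -0.1315  0.3433] F [ 0.1 -0.1  0. ] open 0.0852
side front: max x by z [(0.05, 0.0604), (0.08, 0.0596), (0.11, 0.0585), (0.145, 0.0601)]
shelf 429 [-0.0098  0.0468  0.166 ] [0.019  0.104  0.1701] [0.0045 0.0731 0.1676]
mouth 239 [0.0142 0.0458 0.145 ] [0.0611 0.1047 0.1564]
top front: max x by z [(0.05, 0.0579), (0.08, 0.0583), (0.11, 0.0586), (0.145, 0.0603)]
shelf 303 [-0.0094  0.0356  0.166 ] [0.0195 0.1128 0.173 ] [0.0046 0.0747 0.169 ]
mouth 131 [0.0149 0.0454 0.1453] [0.0614 0.1025 0.1556]
```

View pics/hang.png

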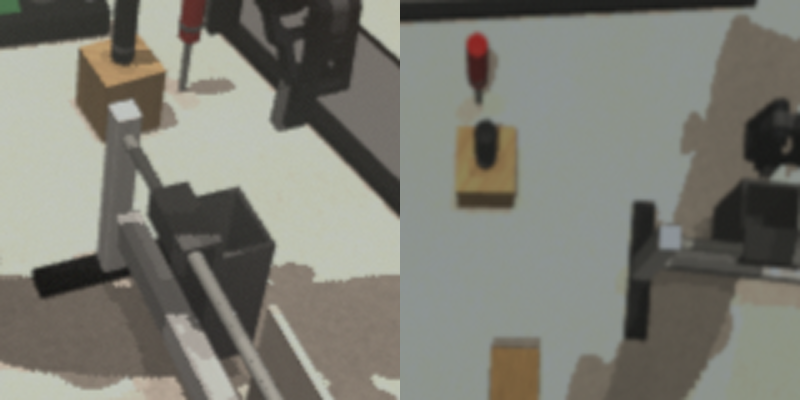

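The bin hangs flat: its mouth in the left crop at (235,215), shelf top 169 mm, front face at 60–61 mm at all heights. Next I'll measure the driver, grasp it, lift it and check it in the hand.

Run:
```python
from h import *
C=[]
for n in("side","top"):
    W=np.load(n+"3.npz")["W"].reshape(-1,3); im=np.load(n+"3.npz")["im"].reshape(-1,3).astype(int)
    N=(abs(W[:,0]-.63)<.045)&(abs(W[:,1]-.133)<.045)
    for z0,z1 in((.064,.075),(.154,.166),(.08,.15)):
        P=W[N&(W[:,2]>z0)&(W[:,2]<z1)]
        if len(P)>5: print(n,z0,len(P),cv2.minAreaRect(P[:,:2].astype(np.float32)*1000),P[:,2].max().round(4))
```

```text
side 0.064 411 ((633.1467895507812, 134.12188720703125), (62.09892272949219, 61.663734436035156), 89.25885009765625) 0.0747
side 0.154 58 ((632.46337890625, 133.942626953125), (23.337305068969727, 19.849302291870117), 82.33478546142578) 0.1603
side 0.08 246 ((630.8359985351562, 129.77870178222656), (15.498395919799805, 22.11126708984375), 65.43260192871094) 0.1499
top 0.064 437 ((633.0538330078125, 133.26004028320312), (60.456886291503906, 58.62997817993164), 0.9810940623283386) 0.075
top 0.154 69 ((632.4534912109375, 133.11874389648438), (20.79052734375, 18.891775131225586), 89.15191650390625) 0.1629
top 0.08 65 ((627.8136596679688, 132.97607421875), (11.163177490234375, 22.258995056152344), 2.555368423461914) 0.1499
```

Run:
```python
from h import *
q=q_of(binR(RY)@F); D=[.6327,.1335]
env.reach([*D,.30],q); st()
print(env.movel([*D,.202],velocity=.12,stop_force=10)); st()
env.grip(.01,60); s=st()
p=np.array(s["tcp_pos"]); env.movel([p[0],p[1],.39],velocity=.15); s=st()
for n in("side","top"):
    im,d,W=cloud(n); P=W.reshape(-1,3); r=P-s["tcp_pos"]
    for a,b in((-.115,-.09),(-.128,-.117),(-.18,-.14),(-.198,-.18)):
        m=(np.hypot(r[:,0],r[:,1])<.022)&(r[:,2]>a)&(r[:,2]<b); Q=r[m]
        if len(Q)>2: print(n,a,len(Q),np.median(Q,0).round(4),"zmin",Q[:,2].min().round(4))
    if n=="side": cv2.imwrite("pics/side4.png",cv2.resize(im[100:310,230:430],(571,600),interpolation=2))
```

```text
t13.3 [0.633  0.1309 0.3004] F [ 0.3 -0.6  0.2] open 0.0850
False
t14.3 [0.6333 0.1334 0.2028] F [-0.3  1.2 -0.2] open 0.0851
t14.9 [0.6329 0.1337 0.2024] F [-0.6  0.7  2.3] open 0.0205
t16.3 [0.6325 0.1337 0.3889] F [-0.3 -0.5 -1.2] open 0.0208
side -0.115 124 [-0.005  -0.0071 -0.1028] zmin -0.1148
side -0.128 48 [-0.0039 -0.0075 -0.1225] zmin -0.1275
side -0.18 64 [-0.0016 -0.0013 -0.16  ] zmin -0.1796
side -0.198 27 [-0.0013 -0.0019 -0.1882] zmin -0.1977
```

View pics/side4.png

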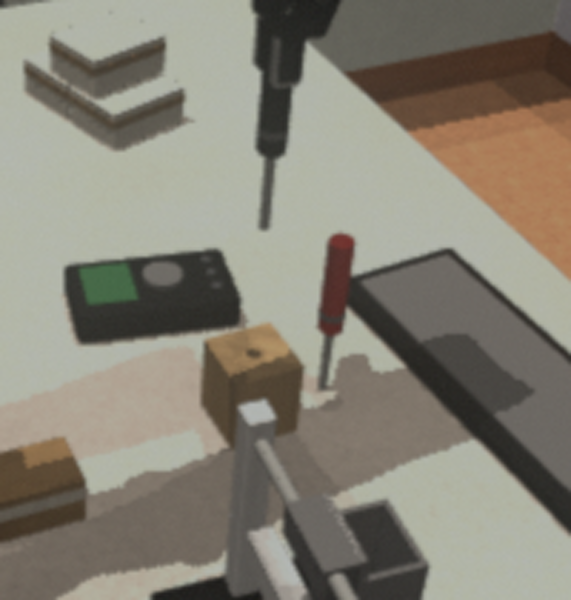

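The lifted driver hangs upright in the gripper (tip at (265,228)) and the block's hole is empty. The tip is 197 mm below the TCP, as expected.

Run:
```python
from h import *
q=q_of(binR(RY)@F); T=ORG+Rr@[.040,.074,0]
env.movel([.6325,.1337,.42],velocity=.15)
env.movel([T[0],T[1],.42],velocity=.15,rot=q); st()
print(env.movel([T[0],T[1],.25],velocity=.12,stop_force=5)); st()
h=env.movel([T[0],T[1],.227],velocity=.03,stop_force=3); s=st(); print(h)
if h and s["tcp_pos"][2]<.237:
    env.grip(.06); env.dwell(.2); st()
    env.grip(.085); p=np.array(env.get_state()["tcp_pos"]); env.movel(p+[0,0,.15],velocity=.15); st()
    p,_=p,0; env.movel(p+[-.1,.1,.2],velocity=.2)
for n in("side","top"):
    im,d,W=cloud(n); L=rack(W.reshape(-1,3)); cv2.imwrite(f"pics/{n}5.png",im)
    N=abs(L[:,1]-.075)<.05
    P=L[N&(L[:,0]>.045)&(L[:,0]<.09)&(L[:,2]>.02)&(L[:,2]<.15)]
    print(n,"front",[(z,round(float(np.percentile(P[abs(P[:,2]-z)<.01][:,0],95)),4)) for z in(.05,.08,.11,.145) if (abs(P[:,2]-z)<.01).sum()>3])
    P=L[N&(abs(L[:,0]-.04)<.04)&(L[:,2]>.175)&(L[:,2]<.24)]; print("handle top",len(P),P[P[:,2]>.18].mean(0).round(4) if len(P) else 0,P[:,2].max() if len(P) else 0)
    P=L[N&(L[:,0]>-.015)&(L[:,0]<.018)&(L[:,2]>.160)&(L[:,2]<.175)]; print("shelf z",np.median(P[:,2]).round(4))
```

```text
t18.7 [ 0.5787 -0.1314  0.4199] F [ 0.3  0.9 -0.9] open 0.0204
False
t20.2 [ 0.5788 -0.1325  0.2507] F [ 0.6  0.8 -0.8] open 0.0205
t20.8 [ 0.5785 -0.1323  0.2322] F [0.  0.6 3.6] open 0.0205
True
t21.5 [ 0.5778 -0.132   0.2318] F [ 0.2 -0.2  0.1] open 0.0603
t23.0 [ 0.5774 -0.1318  0.3808] F [-0.6 -0.   0. ] open 0.0848
side front [(0.05, 0.0598), (0.08, 0.0606), (0.11, 0.0598), (0.145, 0.0601)]
handle top 159 [0.0389 0.0728 0.1867] 0.19059744455742988
shelf z 0.167
top front [(0.05, 0.0601), (0.08, 0.0582), (0.11, 0.0606), (0.145, 0.0612)]
handle top 0 0 0
shelf z nan
  return _methods._mean(a, axis=axis, dtype=dtype,
  ret = ret.dtype.type(ret / rcount)
```

View pics/side5.png

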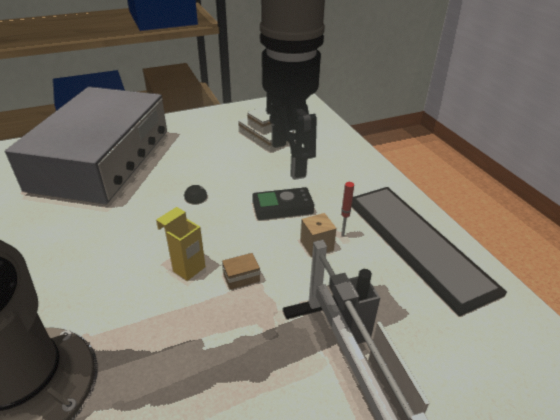

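The driver stands in the hanging bin at (363,290). The block is empty, and the mouse, carton and meter are where they were. The arm is clear, so I'm handing in.

```bash
python3 -c "
from h import *
st(); print(job.job_done())"
```

```text
t24.0 [ 0.4782 -0.0329  0.4313] F [-0.1 -1.2 -0.5] open 0.0851
the job is handed in; nothing more can be done
None
```

The bin is hanging flat in the free bay and the black-handled screwdriver is standing blade down in it. I handed the job in at 24.0 s, and it returned no verdict.

**Hanging the bin:** I gripped the grey bin across its 56 mm width and tilted it 0.35 rad. I lowered it until the shelf touched the rail, which happened at the expected depth, then swung it flat, seated it and let go.

**Moving the driver:** I lowered the driver until the blade touched the bin floor at the expected height, then released it and drew the arm clear.

**Last checks:**
- **Bin:** its front face is at rack x of about 60 mm at all heights (61 expected), so it hangs flat, and it sits at about y = 75 mm along the rail.
- **Driver:** the top of its handle is at about 190 mm, which puts the blade on the bin floor.
- **Bystanders:** the carton, multimeter and mouse look unmoved in the last side picture; I did not measure them.
- **Missing check:** in the last top picture the handle and shelf gave no readings, probably because the arm was in the way. The handle height and the final shelf height (about 167 mm, 169 expected) therefore come from the side camera alone.

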